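# Lock the cover of a home-built clear PC case

## Robot

A 6-joint arm with a two-finger parallel gripper is mounted at the origin on the work surface. World frame = base frame: x ahead of the robot, y to its left, z up, the work surface at z = 0. Lengths are in m, angles in rad, forces in N, time in s.
With the tool pointing down it reaches from about 0.375 to 0.9 m from the base axis. Payload 3.1 kg.
Tool frame: the origin (TCP) lies midway between the tips of the shut fingers; the grasp point (between the pads) lies 19 mm behind it (pinch_z is the distance from the TCP to the grasp point, in m); y points along the fingers, z is the direction in which the jaws open and shut, and the axes are right-handed (so a half turn about y gives the same grasp; the last joint's range is limited). The gripper opens to 87 mm and grips with 3 to 60 N. Pads are 19 mm wide; open, the fingers measure 117 mm over their backs; the gripper's body (75 mm by 190 mm) begins 51 mm behind the grasp point.
Start: joints at [0.995, 0.527, 1.433, -0, 1.181, -0.178], TCP at [0.242, 0.576, 0.223] pointing down, gripper open.
Joint ranges: [-3.08, 3.08], [-0.75, 2.2], [0.22, 2.44], [-1.43, 4.57], [0, 2.65], [-2.85, 2.85]. Speed limits (rad/s): [2.79, 2.79, 3.14, 3.14, 3.14, 3.14].

## Interface

Orientations are given as a unit quaternion [x, y, z, w].
In Python, from rig import * gives the robot as it stands.
- The arm moves only by the tool drive_tool, never from a script. Its argument "plan" is a list of rows, each a list of 7 numbers: the shift along the tool's x, y, z in mm, then the turn, a rotation vector about the tool's x, y, z in degrees, then the finger opening in mm, from 0 to 87. A call has 1 to 10 rows; each row is the pose to reach, as a shift and turn from the pose commanded when the call began, along the tool's axes at that moment; what a row does not reach only later rows make up. A row lasts 1/10 s, in which the tool goes at most 50 mm and 8.59 degrees, less where a joint would pass 70% of its speed; a pose out of reach is approached as far as the arm can. A call with a gripper value outside its range is refused whole. The fingers move at their own pace and stop on an object; "newtons" is the grip in N (left out, the last holds). Time passes only in rows, so rows that repeat a pose let the fingers close. It gives the time, the measured TCP pose, the force and the opening at its end, in the units of the state.
- get_obs(): the state, without advancing time (a new reading comes with each control period).
- camera(name): name is "scene" or "top" or "wrist"; returns the picture (420x560x3 uint8, blue, green, red); there is no depth.
- get_calibration(name): a dict with "fx", "fy", "cx", "cy" (pixels), "origin" and "rotation" of the camera in the world; the wrist camera has in their place "tool_from_camera" (4x4, takes a point from camera to tool coordinates, whose origin is the TCP and whose axes are the tool frame's). Camera axes: x right, y down, z forward; pixel columns grow to the right and rows downward; lengths in m; the calibration is good to about 2 mm. A picture is of the moment at which its call begins: read the wrist's pose just before it. get_calibration takes no time and is no camera call.
- hand_in(): hands the job in, once; it reports no verdict.
Trained networks look in the newest picture that a camera, given by its name, has taken for a name from the list of things; names that differ only in an ending like _2 or _b are one class to them, and where a whole thing is asked for, a point or a joint stands for the part that bears it (a point fixed in the world has none). Each returns a list of dicts, best first, with "conf" (0 to 1); they miss things now and then, are a little off and sometimes report something else, mostly with a low value. They report only what shows in the picture. A call takes as long as a camera call.
- spot_in(camera, target): "location" ([column, row] in pixels, amid what is visible of it).
- mark_of(camera, target): "location" ([column, row] in pixels: a listed point, or the origin of a listed thing).
The state is a dict: "time": time; "q": joint angles; "joint_velocities": joint speeds; "joint_torque": joint torques, N m; "position": TCP position; "tool_rot": TCP orientation; "ft_force": force on the tool from outside, world axes, zero at the start; "moment": the same for the moment, N m; "grip_width": finger opening in m.
Only numpy, scipy, OpenCV 4.12 (cv2) and the standard library are available. Lean on these libraries where they do the work, as an engineer would, in place of code of your own. Each camera call takes 0.05 s, during which the arm holds its last target. There are 200 camera calls.

## Task

Lock the cover of the clear computer case: push the peg on the slotted disc round until the slot lines up with the steel bar, then push the bar by its upright tab through the disc until its nose is fully home in the keeper on the cover. Only push with the fingertips: do not lift the bar out of its track, leave the wrench, hard drive, can and tape roll where they are, and finish with the hand clear.

Things in the scene. Friction and masses are not known exactly. Their poses are not given: they have to be found in the camera images.
- case: Clear computer case, fixed, 260 (x) by 480 (y -255 to +225) by 120 mm high; origin on its underside. The bar is pushed along its +y (robot's left, within 0.35 rad). On the flat top, along its x = 0: grey open guide track, y -230 to -26 mm, 34 mm wide, walls 16 mm above the top; disc, axle at y +20; keeper, a grey bridged socket 50 mm wide with flared mouth, y +68 to +114, 25 mm high.
- lock_disc (a joint): Disc angle about its upright axle, rad: 0 = slot along the track, positive anticlockwise from above; starts at 0.6 to 1.4. Turns -0.7 to 1.7, friction 0.05 N m, stays where left, no catch at 0. Aluminium, 84 mm across, upper face 20 mm above the case top, slot 20 mm wide right across. The bar's tapered nose enters within about 0.1 rad of 0; further off the disc blocks it.
- disc_axle (a point): Centre of the disc's upper face, 20 mm above the case top, on its axle; its x and y axes turn with the disc, the slot lies along y, the peg towards -x.
- peg_top (a point): Centre of the top of the upright brass peg on the disc, 12 mm in diameter and 28 mm tall above the disc's upper face, 30 mm from the axle. With the slot lined up it is on the case's -x side of the axle (the robot's side); at positive angles it is further round towards the track.
- bar: Loose steel lock bar lying in the track, 14 mm wide and high, 185 mm long, 0.32 kg; origin at the middle of its rear end's bottom edge; points along its +y, the last 16 mm taper to a 6 mm nose. Its underside is 4 mm above the case top; 1.5 mm play each side. At the start its nose is 5 to 25 mm short of the disc's rim.
- tab_back (a point): Point on the rear face of the tab that stands up at the bar's rear end, 34 mm above the bar's underside (10 mm below the tab's top edge). The tab is 30 mm wide, 8 mm thick, its top 48 mm above the case top. Push here along the bar's +y; when the bar is home this point is at y = -85 mm of the case.
- bar_nose (a point): Tip of the bar's nose, at mid height.
- keeper_stop (a point): Centre of the stop face inside the keeper, where the bar's nose comes to rest against it; axes as the case's.
- wrench_mid (a point): Open-ended steel wrench, 150 mm, lying on the case top beyond the track (the case's +x side); leave alone.
- drive: Hard drive, 147 x 102 x 26 mm, lying on the table to the left; leave alone. Origin at the centre of its underside.
- can: Small can, 54 mm in diameter, 110 mm tall, standing on the table to the right; leave alone. Origin at the centre of its underside.
- tape: Roll of tape, 90 mm across, 20 mm high, on the table to the left; leave alone. Origin at the centre of its underside.

How it is judged:
On the way, in this order (a step that is already met when the one before it is completed fails the run):
1. the disc's slot is lined up with the bar (within 0.12 rad) (value of joint lock_disc between -0.12 and 0.12 rad), for 0.1 s.
2. the bar is through the disc and home in the keeper (all of step 1 and y of bar_nose in the frame of keeper_stop above -0.006 m), for 0.2 s.
At the end, for the whole second after the job is handed in: The bar lies flat and at rest, through the disc's slot (disc within 0.12 rad of lined up), its nose within 6 mm of the keeper's stop face (all of step 2 and x of bar_nose in the frame of keeper_stop between -0.006 and 0.006 m and z of bar_nose in the frame of keeper_stop between -0.006 and 0.006 m and angle between bar's own z axis and vertical below 0.06 rad and linear speed of bar below 0.01 m/s); the robot touches nothing.
It fails at once if the bar is lifted or tipped out of its track (raised 12 mm, or tilted 0.15 rad) (z of bar in the frame of case above 0.136 m or angle between bar's own z axis and vertical above 0.15 rad).
It fails at once if the wrench, drive, can or tape roll is moved more than 20 mm (distance of any of wrench_mid, drive, can, tape from where it was at the start of the episode above 0.02 m).
It also fails if it takes over 53 s, if anything falls off the work surface, if the arm or the gripper's body presses on something with over 40 N, if the wrist force passes 120 N, or if a joint passes its speed limit or range.

## Working session

There is one attempt and no reset: what is moved stays moved. The work goes in short steps, Python scripts to look and compute and a tool call to move; the robot and the scene stay as the last step left them, time stands still between calls to the robot, and variables do not carry over. Pictures are saved under pics/ and viewed, about 8 in all and at most 12, crops included, and the job is handed in when it is done.

Besides the shell and the picture viewer there is one more tool, called in YAML: its name, and indented under it one key for each argument. drive_tool: Moves the arm, as the interface text tells. Its arguments: {"type":"object","properties":{"plan":{"type":"array","items":{"type":"array","items":{"type":"number"}}},"newtons":{"type":"number"}},"required":["plan"]}

```bash
mkdir -p pics; cat > h.py <<'E'
from rig import *
import numpy as np, cv2
from scipy.spatial.transform import Rotation as R
def cam(name):
    c=get_calibration(name)
    if "origin" in c: return c,np.array(c["origin"]),np.array(c["rotation"]).reshape(3,3)
    o=get_obs(); T=np.array(c["tool_from_camera"]).reshape(4,4); Rt=R.from_quat(o["tool_rot"]).as_matrix()
    return c,np.array(o["position"])+Rt@T[:3,3],Rt@T[:3,:3]
def atz(name,px,z):
    c,o,r=cam(name); d=r@np.array([(px[0]-c["cx"])/c["fx"],(px[1]-c["cy"])/c["fy"],1]); return o+d*(z-o[2])/d[2]
def proj(name,p):
    c,o,r=cam(name); q=r.T@(np.array(p)-o); return q[0]/q[2]*c["fx"]+c["cx"],q[1]/q[2]*c["fy"]+c["cy"]
E
python3 - <<'E'
from h import *
o=get_obs(); print(o)
print(R.from_quat(o["tool_rot"]).as_matrix().round(3))
t=camera("top"); s=camera("scene")
cv2.imwrite("pics/1.png",t); cv2.imwrite("pics/2.png",s)
print(get_calibration("wrist"))
Z=dict(case=0,disc_axle=.14,peg_top=.168,tab_back=.158,bar_nose=.131,keeper_stop=.131,bar=.124,wrench_mid=.123,can=0,drive=0,tape=0)
for n,z in Z.items():
  for c in("top","scene"):
    m=mark_of(c,n)[:2]
    for k in m: print(n,c,np.round(k["location"],1),round(k["conf"],2),atz(c,k["location"],z).round(4))
E
```

```text
{'time': 0.0, 'q': array([ 9.94491606e-01,  5.28440425e-01,  1.43388314e+00, -1.82836896e-06,
        1.18139395e+00, -1.78493758e-01]), 'joint_velocities': array([ 8.27844881e-05,  2.28009252e-03, -3.88337269e-05,  6.33209292e-04,
        7.27745404e-04, -8.44427452e-04]), 'joint_torque': array([-5.02860930e-04, -4.40052259e+01, -1.76594013e+01,  6.34587323e-02,
        5.82776265e-02, -1.86695625e-04]), 'position': array([0.24169605, 0.57559267, 0.22159354]), 'tool_rot': array([ 0.69386333, -0.1399978 ,  0.13944523, -0.69246612]), 'ft_force': array([-0.15062996,  1.06051293, -0.53393843]), 'moment': array([ 0.04499658, -0.0709429 ,  0.00973021]), 'grip_width': 0.08702065826287188}
[[ 0.922 -0.001  0.387]
 [-0.387 -0.002  0.922]
 [-0.    -1.    -0.002]]
{'fx': 326.39527765298413, 'fy': 326.39527765298413, 'cx': 272.03609543322494, 'cy': 208.7839704661517, 'tool_from_camera': array([[ 1.18088968e-04,  9.62522048e-01,  2.71203417e-01,
        -7.31975917e-02],
       [ 6.08978390e-04, -2.71203437e-01,  9.62521857e-01,
        -1.61416760e-01],
       [ 9.99999808e-01,  5.14938071e-05, -6.18181262e-04,
         1.13431604e-04],
       [ 0.00000000e+00,  0.00000000e+00,  0.00000000e+00,
         1.00000000e+00]])}Traceback (most recent call last):
  File "<stdin>", line 11, in <module>
  File "h.py", line 10, in atz
    c,o,r=cam(name); d=r@np.array([(px[0]-c["cx"])/c["fx"],(px[1]-c["cy"])/c["fy"],1]); return o+d*(z-o[2])/d[2]
          ~~~^^^^^^
  File "h.py", line 6, in cam
    if "origin" in c: return c,np.array(c["origin"]),np.array(c["rotation"]).reshape(3,3)
                                                     ~~~~~~~~~~~~~~~~~~~~~~~~~~~~~~~^^^^^
ValueError: cannot reshape array of size 4 into shape (3,3)
```

View pics/1.png

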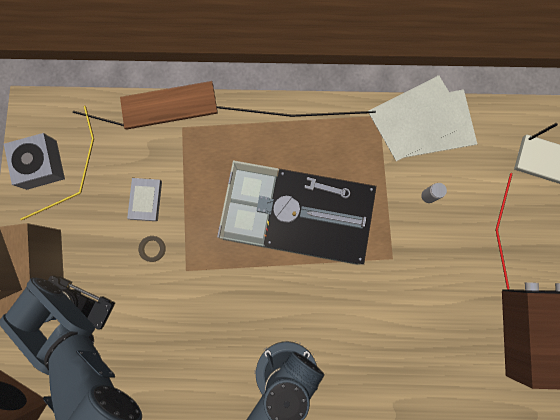

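View pics/2.png

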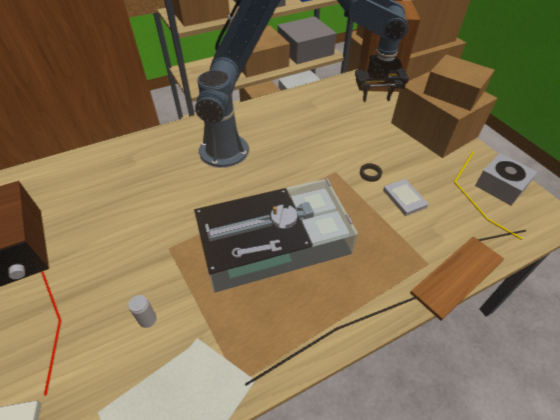

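The top view shows the case around (300,212): the disc is near (286,208), the track runs right to about (366,222), and the keeper is near (264,204). The wrench lies above the track, and the tab end is near (362,222).

```bash
sed -i 's/np.array(c\["rotation"\]).reshape(3,3)/R.from_quat(c["rotation"]).as_matrix()/' h.py
python3 - <<'E'
from h import *
camera("top"); camera("scene")
Z=dict(case=0,disc_axle=.14,peg_top=.168,tab_back=.158,bar_nose=.131,keeper_stop=.131,bar=.124,wrench_mid=.123)
for n,z in Z.items():
  for c in("top","scene"):
    m=mark_of(c,n)[:2]
    for k in m: print(n,c,np.round(k["location"],1),round(k["conf"],2),atz(c,k["location"],z).round(4))
print(get_obs()["time"])
E
```

```text
case top [290.7 214.9] 0.66 [ 0.5364 -0.0046  0.    ]
case scene [280.8 240.6] 0.57 [0.5395 0.0017 0.    ]
case scene [258.3 246.5] 0.32 [ 0.5264 -0.0792  0.    ]
disc_axle top [287.  207.3] 0.92 [0.542  0.0088 0.14  ]
disc_axle top [364.8 222. ] 0.15 [ 0.4999 -0.2403  0.14  ]
disc_axle scene [283.4 211.7] 0.86 [0.5297 0.0157 0.14  ]
disc_axle scene [369.2 175.9] 0.65 [0.5206 0.3633 0.14  ]
peg_top top [292.8 210.4] 0.81 [ 0.5283 -0.0097  0.168 ]
peg_top scene [277.5 208.6] 0.9 [ 0.5305 -0.0061  0.168 ]
tab_back top [364.  222.8] 0.76 [ 0.4951 -0.2346  0.158 ]
bar_nose top [306.4 211.6] 0.79 [ 0.5307 -0.0541  0.131 ]
bar_nose top [145.4 198.9] 0.73 [0.5612 0.47   0.131 ]
bar_nose scene [258.4 219.7] 0.84 [ 0.5164 -0.0682  0.131 ]
bar_nose scene [278.1 207.1] 0.65 [0.4974 0.0127 0.131 ]
keeper_stop top [260.9 202.7] 0.9 [0.5566 0.0936 0.131 ]
keeper_stop top [365.7 222.7] 0.6 [ 0.4988 -0.2448  0.131 ]
keeper_stop scene [274.1 210.1] 0.65 [ 0.503  -0.0049  0.131 ]
keeper_stop scene [306.4 212.4] 0.64 [0.56   0.0852 0.131 ]
bar top [366.8 224.5] 0.77 [ 0.4939 -0.2496  0.124 ]
bar top [428.3 196.4] 0.25 [ 0.59   -0.4492  0.124 ]
bar scene [207.4 237.9] 0.66 [ 0.505  -0.2387  0.124 ]
wrench_mid top [291.4 211.5] 0.69 [ 0.5311 -0.0058  0.123 ]
wrench_mid top [326.4 185.9] 0.58 [ 0.6181 -0.1185  0.123 ]
wrench_mid scene [257.2 247.8] 0.68 [ 0.609  -0.1157  0.123 ]
1.05
```

```bash
cat >> h.py <<'E'
TH=-0.185
def rot(th=TH):
    y=np.array([-np.sin(th),np.cos(th),0]); x=np.array([np.cos(th),np.sin(th),0])
    return R.from_matrix(np.column_stack([x,[0,0,-1],y]))
def go(p,th=TH,ref=None):
    o=get_obs(); r=R.from_quat(o["tool_rot"]); print("t",round(o["time"],2),"pos",o["position"].round(4),"F",o["ft_force"].round(1))
    print("shift",(r.inv().apply(np.array(p)-o["position"])*1000).round(1),"turn",np.degrees((r.inv()*rot(th)).as_rotvec()).round(1))
E
python3 - <<'E'
from h import *
go([.46,-.07,.27])
E
```

```text
t 1.05 pos [0.2421 0.5762 0.2226] F [-0.7 -0.1  0. ]
shift [ 451.2  -47.4 -511.3] turn [  0.  -12.2  -0. ]
```

drive_tool:
  plan:
    - [451, -47, -511, 0, -12, 0, 0]
    - [451, -47, -511, 0, -12, 0, 0]
    - [451, -47, -511, 0, -12, 0, 0]
    - [451, -47, -511, 0, -12, 0, 0]
    - [451, -47, -511, 0, -12, 0, 0]
    - [451, -47, -511, 0, -12, 0, 0]
    - [451, -47, -511, 0, -12, 0, 0]
    - [451, -47, -511, 0, -12, 0, 0]
    - [451, -47, -511, 0, -12, 0, 0]
    - [451, -47, -511, 0, -12, 0, 0]

```text
time: 2.05
position: [0.4019, 0.1016, 0.2575]
tool_rot: [-0.704, 0.066, -0.067, 0.704]
ft_force: [1.0, -0.9, -0.0]
grip_width: 0.0151
```

```bash
python3 - <<'E'
from h import *
go([.46,-.07,.27])
E
```

```text
t 2.05 pos [0.4019 0.1016 0.2575] F [ 1.  -0.9 -0. ]
shift [  89.2  -12.5 -157.7] turn [-0.  -0.2  0.1]
```

drive_tool:
  plan:
    - [89, -13, -158, 0, 0, 0, 0]
    - [89, -13, -158, 0, 0, 0, 0]
    - [89, -13, -158, 0, 0, 0, 0]
    - [89, -13, -158, 0, 0, 0, 0]
    - [89, -13, -158, 0, 0, 0, 0]
    - [89, -13, -158, 0, 0, 0, 0]

```text
time: 2.65
position: [0.4591, -0.0686, 0.2698]
tool_rot: [-0.704, 0.067, -0.067, 0.704]
ft_force: [-0.3, 0.5, -1.1]
grip_width: 0.0001
```

```bash
cat > look.py <<'E'
from h import *
import sys
im=camera("wrist"); cv2.imwrite(sys.argv[1],im)
print(get_obs()["position"].round(4),get_obs()["time"])
Z=dict(disc_axle=.14,peg_top=.168,tab_back=.158,bar_nose=.131,keeper_stop=.131,bar=.124)
for n,z in Z.items():
    for k in mark_of("wrist",n)[:2]: print(n,np.round(k["location"],1),round(k["conf"],2),atz("wrist",k["location"],z).round(4))
E
python3 look.py pics/3.png
```

```text
[ 0.4586 -0.0676  0.2697] 2.7
peg_top [251.2 333. ] 0.21 [ 0.5745 -0.109   0.168 ]
keeper_stop [448.3 258.5] 0.87 [0.5533 0.094  0.131 ]
bar [119. 263.] 0.72 [ 0.4998 -0.2352  0.124 ]
```

View pics/3.png

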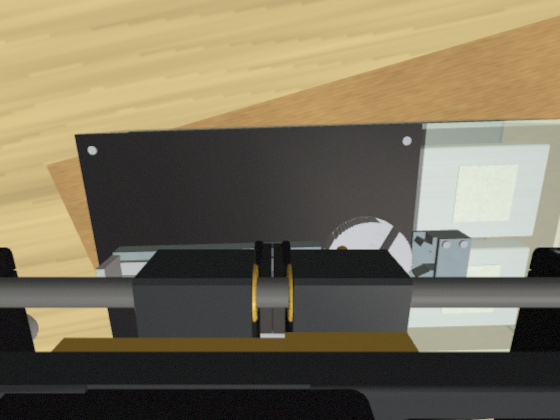

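drive_tool:
  plan:
    - [70, -10, 15, 0, 0, 0, 0]
    - [70, -10, 15, 0, 0, 0, 0]
    - [70, -10, 15, 0, 0, 0, 0]

```text
time: 3.3
position: [0.5341, -0.0666, 0.2804]
tool_rot: [0.704, -0.064, 0.067, -0.704]
ft_force: [-1.3, -0.3, 0.0]
grip_width: 0.0006
```

```bash
python3 look.py pics/4.png
```

```text
[ 0.5316 -0.0662  0.2798] 3.35
disc_axle [353.2 189.1] 0.96 [0.5365 0.0103 0.14  ]
peg_top [331.6 175.2] 0.81 [ 0.5133 -0.012   0.168 ]
tab_back [ 80.6 201.4] 0.57 [ 0.4967 -0.2345  0.158 ]
bar_nose [286.5 187.7] 0.68 [ 0.5248 -0.0514  0.131 ]
keeper_stop [437.2 180.3] 0.79 [0.5451 0.0924 0.131 ]
bar [ 96.2 191.1] 0.81 [ 0.4948 -0.2382  0.124 ]
```

View pics/4.png

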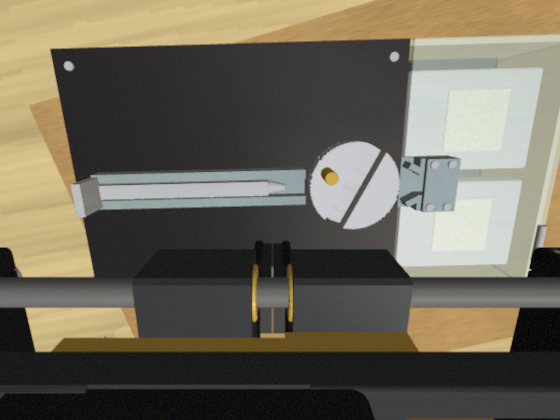

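```bash
sed -i 's/^TH=.*/TH=-0.16/' h.py; cat >> h.py <<'E'
AX=np.array([.5365,.0103,0])
def cs(x,y,z,th=TH): return AX+np.array([np.cos(th)*x-np.sin(th)*y,np.sin(th)*x+np.cos(th)*y,z])
def incase(p,th=TH):
    d=np.array(p)-AX; return np.array([np.cos(th)*d[0]+np.sin(th)*d[1],-np.sin(th)*d[0]+np.cos(th)*d[1],p[2]])
E
python3 - <<'E'
from h import *
print(R.from_quat(get_obs()["tool_rot"]).as_matrix().round(3))
print(atz("wrist",(332,178),.168),atz("wrist",(355,185),.14))
for p in [(95,190),(305,187)]: print(atz("wrist",p,.128))
go(cs(-.018,-.062,.149))
E
```

```text
[[ 0.982 -0.001  0.187]
 [-0.187  0.     0.982]
 [-0.001 -1.     0.   ]]
[ 0.51629291 -0.01244952  0.168     ] [0.53291043 0.01200186 0.14      ]
[ 0.49302223 -0.23667585  0.128     ]
[ 0.52870015 -0.03372039  0.128     ]
t 3.65 pos [ 0.5298 -0.0665  0.2799] F [ 0.4 -0.1 -0. ]
shift [-23.9 130.9  14.2] turn [-0.  -1.6 -0.1]
```

drive_tool:
  plan:
    - [-24, 0, 14, 0, -1, 0, 0]
    - [-24, 40, 14, 0, -1, 0, 0]
    - [-24, 80, 14, 0, -1, 0, 0]
    - [-24, 115, 14, 0, -1, 0, 0]
    - [-24, 131, 14, 0, -1, 0, 0]
    - [-24, 131, 14, 0, -1, 0, 0]
    - [-24, 131, 14, 0, -1, 0, 0]

```text
time: 4.35
position: [0.51, -0.0487, 0.1494]
tool_rot: [0.705, -0.06, 0.061, -0.704]
ft_force: [0.1, 0.3, 0.0]
grip_width: 0.0001
```

```bash
python3 look.py pics/5.png; python3 -c "
from h import *
print(incase(get_obs()['position'])); go(cs(-.018,-.062,.149))"
```

```text
[ 0.5107 -0.0488  0.15  ] 4.4
keeper_stop [510.6 272.2] 0.94 [0.5526 0.0908 0.131 ]
[-0.01634815 -0.06230992  0.14979806]
t 4.7 pos [ 0.5104 -0.0486  0.1498] F [-0.9  0.5  0.5]
shift [-1.7  0.8  0.3] turn [ 0.  -0.6  0.1]
```

View pics/5.png

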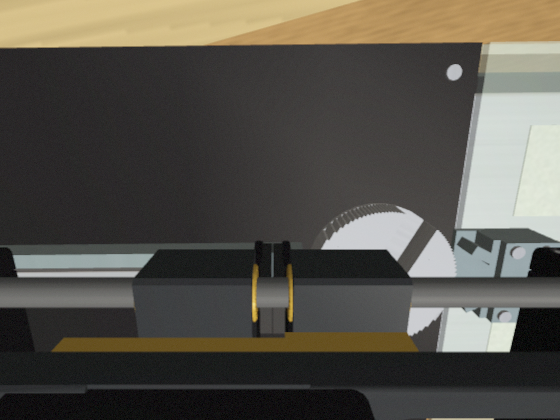

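drive_tool:
  plan:
    - [0, 0, 3, 0, 0, 0, 0]
    - [0, 0, 6, 0, 0, 0, 0]
    - [0, 0, 9, 0, 0, 0, 0]
    - [0, 0, 12, 0, 0, 0, 0]
    - [0, 0, 15, 0, 0, 0, 0]
    - [0, 0, 18, 0, 0, 0, 0]

```text
time: 5.3
position: [0.513, -0.0304, 0.1489]
tool_rot: [-0.705, 0.06, -0.06, 0.705]
ft_force: [-0.7, 0.5, -0.4]
grip_width: 0.0008
```

drive_tool:
  plan:
    - [-1, 0, 3, 0, 0, 0, 0]
    - [-2, 0, 6, 0, 0, 0, 0]
    - [-3, 0, 9, 0, 0, 0, 0]

```text
time: 5.6
position: [0.5096, -0.0238, 0.1489]
tool_rot: [0.707, -0.061, 0.057, -0.702]
ft_force: [-9.8, -13.3, 5.1]
grip_width: 0.0002
```

drive_tool:
  plan:
    - [-1, 0, 2, 0, 0, 0, 0]
    - [-1, 0, 4, 0, 0, 0, 0]
    - [-2, 0, 6, 0, 0, 0, 0]
    - [-2, 0, 8, 0, 0, 0, 0]

```text
time: 6.0
position: [0.5036, -0.0163, 0.1486]
tool_rot: [0.707, -0.064, 0.053, -0.702]
ft_force: [-13.9, -13.2, 6.6]
grip_width: 0.0007
```

```bash
python3 -c "
from h import *
print(incase(get_obs()['position']),get_obs()['ft_force'])"
```

```text
[-0.02821521 -0.0314553   0.14860765] [-13.88773864 -13.19367572   6.559987  ]
```

drive_tool:
  plan:
    - [0, 0, -10, 0, 0, 0, 0]
    - [0, -40, -10, 0, 0, 0, 0]
    - [20, -80, -20, 0, 0, 0, 0]
    - [60, -120, -30, 0, 0, 0, 0]
    - [60, -120, -30, 0, 0, 0, 0]
    - [60, -120, -30, 0, 0, 0, 0]

```text
time: 6.6
position: [0.5666, -0.0535, 0.2701]
tool_rot: [0.705, -0.059, 0.062, -0.704]
ft_force: [0.5, 0.1, -1.1]
grip_width: 0.0005
```

```bash
python3 look.py pics/6.png
```

```text
[ 0.5643 -0.0526  0.2683] 6.65
disc_axle [339.4 157.7] 0.77 [0.5347 0.0129 0.14  ]
peg_top [322.6 131. ] 0.73 [ 0.5072 -0.0026  0.168 ]
tab_back [ 47.6 163.1] 0.7 [ 0.4948 -0.229   0.158 ]
tab_back [ 65.1 159.5] 0.21 [ 0.4944 -0.2137  0.158 ]
bar_nose [266.6 159.7] 0.76 [ 0.5264 -0.0509  0.131 ]
keeper_stop [426.  152.1] 0.9 [0.5446 0.0921 0.131 ]
bar [ 69.6 157.2] 0.97 [ 0.4948 -0.2317  0.124 ]
bar [213.9 248.7] 0.36 [ 0.607  -0.1193  0.124 ]
```

View pics/6.png

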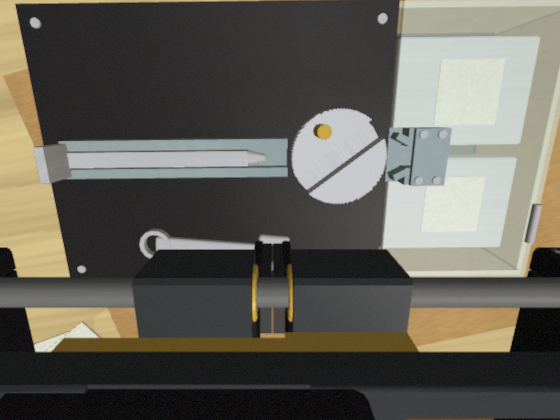

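```bash
sed -i 's/^AX=.*/AX=np.array([.5355,.0118,0])/; s/^TH=.*/TH=-0.17/' h.py; python3 -c "
from h import *
go(cs(-.028,-.042,.149))"
```

```text
t 6.95 pos [ 0.5638 -0.0523  0.2677] F [-0.4 -1.2  0.1]
shift [-66.4 118.9  16.3] turn [-0.  -0.  -0.2]
```

drive_tool:
  plan:
    - [-40, 20, 6, 0, 0, 0, 0]
    - [-66, 50, 6, 0, 0, 0, 0]
    - [-66, 85, 10, 0, 0, 0, 0]
    - [-66, 110, 13, 0, 0, 0, 0]
    - [-66, 118, 16, 0, 0, 0, 0]
    - [-66, 118, 16, 0, 0, 0, 0]
    - [-66, 118, 16, 0, 0, 0, 0]

```text
time: 7.65
position: [0.5035, -0.026, 0.1516]
tool_rot: [0.705, -0.06, 0.061, -0.704]
ft_force: [-0.3, -0.6, -1.2]
grip_width: 0.0
```

```bash
python3 -c "
from h import *
print(incase(get_obs()['position']),get_obs()['ft_force']);go(cs(-.030,-.016,.149))"
```

```text
[-0.02509938 -0.04270271  0.15164596] [-0.2991423  -0.59062021 -1.18161115]
t 7.65 pos [ 0.5035 -0.026   0.1516] F [-0.3 -0.6 -1.2]
shift [-4.9  2.6 26.7] turn [ 0.  -0.   0.1]
```

drive_tool:
  plan:
    - [-3, 2, 6, 0, 0, 0, 0]
    - [-3, 2, 10, 0, 0, 0, 0]
    - [-4, 2, 14, 0, 0, 0, 0]
    - [-4, 2, 17, 0, 0, 0, 0]
    - [-5, 2, 20, 0, 0, 0, 0]
    - [-5, 2, 22, 0, 0, 0, 0]
    - [-5, 2, 24, 0, 0, 0, 0]
    - [-5, 2, 25, 0, 0, 0, 0]

```text
time: 8.45
position: [0.502, -0.0002, 0.1491]
tool_rot: [0.705, -0.06, 0.06, -0.705]
ft_force: [-1.7, -3.0, 0.8]
grip_width: 0.0001
```

```bash
python3 -c "
from h import *
print(incase(get_obs()['position']),get_obs()['ft_force'])"
```

```text
[-0.03095405 -0.0175056   0.14909878] [-1.74973174 -2.95757533  0.77359202]
```

drive_tool:
  plan:
    - [0, 0, -10, 0, 0, 0, 0]
    - [0, -40, -20, 0, 0, 0, 0]
    - [20, -80, -35, 0, 0, 0, 0]
    - [65, -120, -45, 0, 0, 0, 0]
    - [65, -120, -45, 0, 0, 0, 0]
    - [65, -120, -45, 0, 0, 0, 0]
    - [65, -120, -45, 0, 0, 0, 0]

```text
time: 9.15
position: [0.5569, -0.0553, 0.2676]
tool_rot: [-0.704, 0.062, -0.059, 0.705]
ft_force: [-0.4, 0.2, -0.5]
grip_width: 0.0009
```

```bash
python3 look.py pics/7.png; python3 -c "
import cv2
i=cv2.imread('pics/7.png')[80:240,20:470]; cv2.imwrite('pics/7c.png',cv2.resize(i,(800,284),interpolation=cv2.INTER_CUBIC))"
```

```text
[ 0.5563 -0.055   0.2671] 9.2
disc_axle [342.2 170.9] 0.9 [0.5396 0.0111 0.14  ]
peg_top [348.4 136.6] 0.67 [0.5086 0.0137 0.168 ]
tab_back [ 49.1 175.6] 0.58 [ 0.4992 -0.2349  0.158 ]
bar_nose [270.  173.2] 0.58 [ 0.5335 -0.0532  0.131 ]
keeper_stop [427.  166.5] 0.65 [0.5523 0.0895 0.131 ]
bar [ 69.7 172.1] 0.65 [ 0.5024 -0.2398  0.124 ]
```

View pics/7c.png

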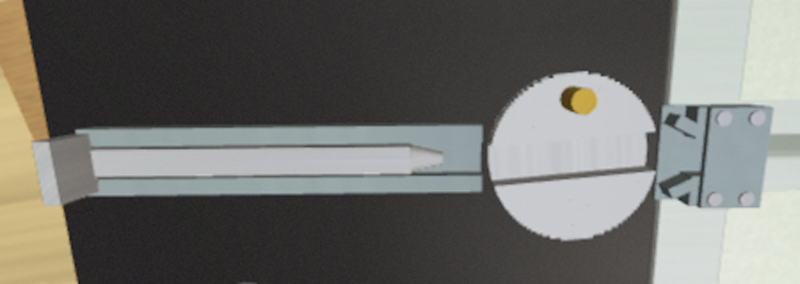

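```bash
python3 -c "
from h import *
print(incase([.497,-.2345,.158]),incase([.5325,-.052,.131]))
go(cs(0,-.280,.147))"
```

```text
[ 0.0037246  -0.24926305  0.158     ] [ 0.00783708 -0.06338786  0.131     ]
t 9.5 pos [ 0.5577 -0.0554  0.2683] F [ 0.3 -0.1  0.5]
shift [ -33.   121.3 -217.6] turn [-0.  -0.  -0.1]
```

drive_tool:
  plan:
    - [-30, 0, -218, 0, 0, 0, 0]
    - [-30, 0, -218, 0, 0, 0, 0]
    - [-30, 0, -218, 0, 0, 0, 0]
    - [-30, 0, -218, 0, 0, 0, 0]
    - [-30, 0, -218, 0, 0, 0, 0]
    - [-30, 40, -218, 0, 0, 0, 0]
    - [-30, 80, -218, 0, 0, 0, 0]
    - [-30, 110, -218, 0, 0, 0, 0]
    - [-30, 121, -218, 0, 0, 0, 0]
    - [-30, 121, -218, 0, 0, 0, 0]

```text
time: 10.5
position: [0.491, -0.2648, 0.1465]
tool_rot: [-0.704, 0.061, -0.059, 0.705]
ft_force: [-0.5, -0.3, -0.3]
grip_width: 0.0002
```

```bash
python3 -c "
from h import *
print(incase(get_obs()['position']),get_obs()['ft_force']);go(cs(.003,-.117,.147)); im=camera('wrist'); cv2.imwrite('pics/8.png',im)"
```

```text
[ 0.00289172 -0.28012773  0.14647885] [-0.4713882  -0.29788822 -0.30248571]
t 10.5 pos [ 0.491  -0.2648  0.1465] F [-0.5 -0.3 -0.3]
shift [ -0.   -0.2 163.1] turn [-0.1 -0.  -0.2]
```

View pics/8.png

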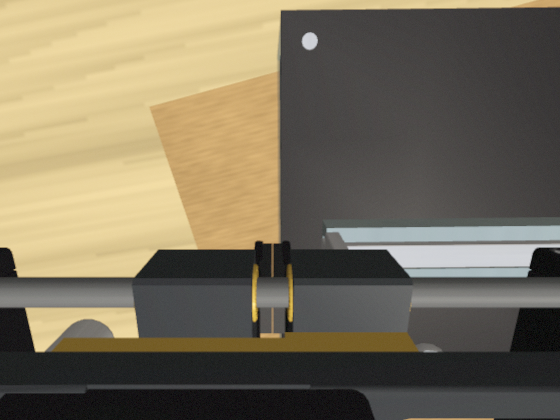

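drive_tool:
  plan:
    - [0, 0, 10, 0, 0, 0, 0]
    - [0, 0, 16, 0, 0, 0, 0]
    - [0, 0, 21, 0, 0, 0, 0]
    - [0, 0, 26, 0, 0, 0, 0]
    - [0, 0, 32, 0, 0, 0, 0]
    - [0, 0, 38, 0, 0, 0, 0]
    - [0, 0, 44, 0, 0, 0, 0]
    - [0, 0, 50, 0, 0, 0, 0]
    - [0, 0, 55, 0, 0, 0, 0]
    - [0, 0, 60, 0, 0, 0, 0]

```text
time: 11.55
position: [0.5022, -0.2063, 0.1481]
tool_rot: [0.705, -0.06, 0.06, -0.704]
ft_force: [-1.2, -5.1, 3.9]
grip_width: 0.0004
```

drive_tool:
  plan:
    - [0, 0, 5, 0, 0, 0, 0]
    - [0, 0, 11, 0, 0, 0, 0]
    - [0, 0, 17, 0, 0, 0, 0]
    - [0, 0, 23, 0, 0, 0, 0]
    - [0, 0, 29, 0, 0, 0, 0]
    - [0, 0, 35, 0, 0, 0, 0]
    - [0, 0, 40, 0, 0, 0, 0]
    - [0, 0, 45, 0, 0, 0, 0]

```text
time: 12.35
position: [0.5097, -0.1619, 0.1481]
tool_rot: [0.705, -0.06, 0.06, -0.704]
ft_force: [-0.7, -4.9, 3.7]
grip_width: 0.0003
```

```bash
python3 -c "
from h import *
print(incase(get_obs()['position']),get_obs()['ft_force']);go(cs(.003,-.117,.147))"
```

```text
[ 0.00398204 -0.17560431  0.14809841] [-0.70860636 -4.92703771  3.73027997]
t 12.35 pos [ 0.5097 -0.1619  0.1481] F [-0.7 -4.9  3.7]
shift [-1.   1.1 58.6] turn [ 0. -0.  0.]
```

drive_tool:
  plan:
    - [0, 0, 6, 0, 0, 0, 0]
    - [0, 0, 12, 0, 0, 0, 0]
    - [0, 0, 18, 0, 0, 0, 0]
    - [0, 0, 24, 0, 0, 0, 0]
    - [0, 0, 30, 0, 0, 0, 0]
    - [0, 0, 36, 0, 0, 0, 0]
    - [0, 0, 42, 0, 0, 0, 0]
    - [0, 0, 48, 0, 0, 0, 0]
    - [0, 0, 52, 0, 0, 0, 0]

```text
time: 13.25
position: [0.5182, -0.1104, 0.1479]
tool_rot: [0.705, -0.06, 0.06, -0.704]
ft_force: [-0.1, -6.0, 5.1]
grip_width: 0.0002
```

drive_tool:
  plan:
    - [0, 0, 2, 0, 0, 0, 0]
    - [0, 0, 4, 0, 0, 0, 0]
    - [0, 0, 6, 0, 0, 0, 0]

```text
time: 13.55
position: [0.5191, -0.1047, 0.1479]
tool_rot: [0.705, -0.061, 0.06, -0.704]
ft_force: [-0.8, -5.7, 5.2]
grip_width: 0.0003
```

Still sliding; continue until the stop shows as a force rise.

drive_tool:
  plan:
    - [0, 0, 2, 0, 0, 0, 0]
    - [0, 0, 4, 0, 0, 0, 0]
    - [0, 0, 6, 0, 0, 0, 0]

```text
time: 13.85
position: [0.5199, -0.1006, 0.148]
tool_rot: [0.706, -0.06, 0.059, -0.703]
ft_force: [-3.2, -14.9, 4.3]
grip_width: 0.0003
```

```bash
python3 -c "
from h import *
print(incase(get_obs()['position']),get_obs()['ft_force'])"
```

```text
[ 0.00368715 -0.11339983  0.14798005] [ -3.18756387 -14.8624613    4.26287248]
```

drive_tool:
  plan:
    - [0, 0, 1, 0, 0, 0, 0]
    - [0, 0, 2, 0, 0, 0, 0]
    - [0, 0, 2, 0, 0, 0, 0]

```text
time: 14.15
position: [0.5201, -0.1005, 0.148]
tool_rot: [0.707, -0.06, 0.059, -0.702]
ft_force: [-3.9, -15.5, 4.3]
grip_width: 0.0005
```

drive_tool:
  plan:
    - [0, 0, -10, 0, 0, 0, 0]
    - [0, 0, -25, 0, 0, 0, 0]
    - [0, -40, -30, 0, 0, 0, 0]
    - [20, -80, -20, 0, 0, 0, 0]
    - [50, -120, 10, 0, 0, 0, 0]
    - [50, -120, 40, 0, 0, 0, 0]
    - [50, -120, 40, 0, 0, 0, 0]
    - [50, -120, 40, 0, 0, 0, 0]

```text
time: 14.95
position: [0.576, -0.0649, 0.267]
tool_rot: [-0.704, 0.061, -0.059, 0.705]
ft_force: [-0.3, 0.4, 0.3]
grip_width: 0.0007
```

```bash
python3 look.py pics/9.png; python3 -c "
from h import *
print(incase(get_obs()['position']))
i=cv2.imread('pics/9.png')[60:240,20:520]; cv2.imwrite('pics/9c.png',cv2.resize(i,(800,288),interpolation=cv2.INTER_CUBIC))
p=mark_of('wrist','tab_back')
for k in p[:1]: print(incase(atz('wrist',k['location'],.158)))
k=mark_of('wrist','keeper_stop')[0]; print(incase(atz('wrist',k['location'],.131)))"
```

```text
[ 0.5756 -0.0656  0.2666] 15.0
disc_axle [350.3 146.6] 0.72 [0.5392 0.0091 0.14  ]
disc_axle [223.8 240.5] 0.71 [ 0.6057 -0.1177  0.14  ]
peg_top [357.7 109.1] 0.95 [0.5088 0.0113 0.168 ]
tab_back [311.6 136.4] 0.73 [ 0.524  -0.0253  0.158 ]
tab_back [228.6 150. ] 0.71 [ 0.5231 -0.0938  0.158 ]
bar_nose [437.8 147.2] 0.83 [0.5551 0.088  0.131 ]
keeper_stop [437.1 141.1] 0.81 [0.5498 0.0875 0.131 ]
bar [231.1 145.8] 0.66 [ 0.5229 -0.096   0.124 ]
[ 0.05365495 -0.07048737  0.26742219]
[-0.00413737 -0.03844114  0.158     ]
[0.00180194 0.07753605 0.131     ]
```

View pics/9c.png

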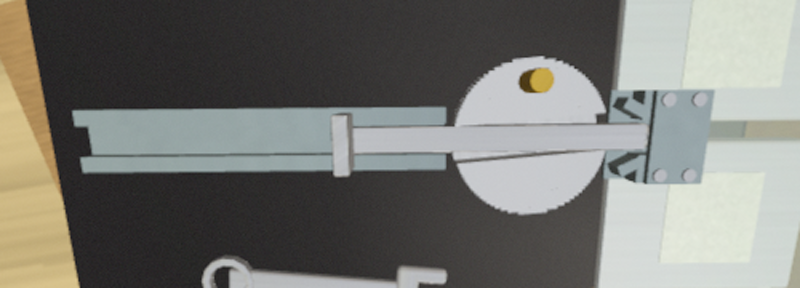

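```bash
python3 -c "
from h import *
print(get_obs()['ft_force'],get_obs()['time']); print(hand_in())"
```

```text
[ 0.6154352  -0.72170679  0.14761554] 15.4
the job is handed in; nothing more can be done
None
```

I locked the cover and handed the job in at 15.4 s. I turned the disc with two pushes on its peg, then pushed the bar by its tab through the slot into the keeper.

Last checks:
- **Bar home:** at the end of the push the force rose from about 6 N to 15 N and the bar stopped moving. The tab's position in the final picture is within about 1 to 3 mm of where it should be when home. The nose itself is hidden under the keeper, so I did not see it against the stop.
- **Disc:** the slot is about 0.07 rad off the bar in the final picture, inside the 0.12 limit. It is not perfectly lined up.
- **Hand and other items:** the hand is clear, about 0.15 m above the case top, and the wrist force reads near zero. The wrench shows no sign of having moved. I did not measure the can, drive or tape roll again, but the hand stayed away from them.
- **Disagreements:** the network's top match for `tab_back` in the last picture was about 67 mm away, on the disc. I rejected it because its second match, the picture and the stop position agreed with each other. It also put the disc's axle as much as 5 mm apart from one view to the next.

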